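# Finish an optical stack in its holder

### The job

The build order of this inspection-lens stack is spacer, lens blank, retaining ring, and the spacer already stands between the four posts of the stacking holder. Place the lens blank flat on the spacer and then the retaining ring flat on the lens blank, both between the posts, and let go. Lower each part into place gently rather than dropping it.

Things in the scene. Friction and masses are not known exactly. Their poses are not given: they have to be found in the camera images.
- holder: Fixed aluminium plate 92 x 92 x 8 mm with 4 steel posts (7 mm thick, tops at z = 60 mm) at x, y = +-25.5 mm. 50 mm discs have 7 mm play between them; the 44 mm gaps between neighbouring posts let fingers close along its x or y axis. Origin: centre of the underside, on the worktop; z up; turned up to 25 deg. Finished stack, z: spacer 8 to 32, lens blank 32 to 44, ring 44 to 56 mm.
- spacer_mid (a point): Centre (half-way up) of the spacer: a plain aluminium tube, outside diameter 50 mm, inside 38 mm, 24 mm high, loose, about 60 g, already standing upright on the holder's plate between the posts. z is its axis.
- lens_mid (a point): Centre (half-way up) of the lens blank: a plain flat solid disc of clear, slightly greenish glass with a paler ground edge, 50 mm diameter, 12 mm thick, about 60 g, lying flat on the worktop. z is its axis; either face may be up. Grasp it across its diameter, in any direction.
- ring_mid (a point): Centre (half-way up) of the retaining ring: bare aluminium, outside diameter 50 mm, hole 32 mm, 12 mm high, two small dark spanner holes in each face, about 50 g, flat on the worktop. z is its axis; either face may be up. Grasp it across the outside, any direction. (A white jar lid and a roll of black tape of similar size lie about too; they are not part of the stack.)
Things that resemble listed ones, but are neither listed nor needed, are in the scene too. Of the things that look like the part that bears lens_mid, the larger one is meant.

How it is judged:
On the way:
1. the lens blank lies flat on the spacer between the posts, released, before the ring goes on (horizontal distance between each of spacer_mid, lens_mid and holder below 0.012 m and z of spacer_mid in the frame of holder between 0.016 and 0.024 m and angle between the z axis of each of spacer_mid, lens_mid and the z axis of holder, either way round below 0.17 rad and z of lens_mid in the frame of holder between 0.034 and 0.042 m and contact force between lens and the fingers below 0.1 N and linear speed of lens below 0.03 m/s), for 0.2 s.
At the end, for the whole second after the job is handed in: Spacer, lens blank and retaining ring lie on one another in this order in the holder: each centre within 12 mm of the holder's axis and within 4 mm of its height in the finished stack (20, 38 and 50 mm above the holder's underside), each within about 10 degrees of level, all released and at rest (all of step 1 and horizontal distance between ring_mid and holder below 0.012 m and z of ring_mid in the frame of holder between 0.046 and 0.054 m and angle between the z axis of ring_mid and the z axis of holder, either way round below 0.17 rad and contact force between each of spacer, ring and the fingers below 0.1 N and linear speed of each of spacer, ring below 0.03 m/s); the robot touches nothing.
It fails at once if the lens blank is let fall from more than about 25 mm (moving faster than 0.7 m/s while out of the fingers) (contact force between lens and the fingers below 0.05 N and linear speed of lens above 0.7 m/s).
It fails at once if the retaining ring is let fall from more than about 25 mm (moving faster than 0.7 m/s while out of the fingers) (contact force between ring and the fingers below 0.05 N and linear speed of ring above 0.7 m/s).
It also fails if it takes over 53 s, if anything falls off the work surface, if the arm or the gripper's body presses on something with over 40 N, if the wrist force passes 120 N, or if a joint passes its speed limit or range.

### The arm

A 6-joint arm with a two-finger parallel gripper is mounted at the origin on a cart in front of the work surface, level with it; the furniture and walls round the work are solid. World frame = base frame: x ahead of the robot, y to its left, z up, the work surface at z = 0. Lengths are in m, angles in rad, forces in N, time in s.
With the tool pointing down it reaches from about 0.3 to 0.875 m from the base axis. Payload 6.4 kg.
Tool frame: the origin (TCP) lies between the finger pads; the fingertips stand 8 mm ahead of it and the grasp point (between the pads) lies 11 mm behind it (ctrl.finger_overhang is the distance from the TCP to the fingertips, in m); z points along the fingers, y is the line along which they close (so a half turn about z gives the same grasp; the last joint's range is limited). The gripper opens to 85 mm and grips with 20 to 120 N. Pads are 22 mm wide; open, the fingers measure 114 mm over their backs; the gripper's body (76 mm by 85 mm) begins 54 mm behind the grasp point. The pads swing forward as they close: fully open they stand 13 mm farther back than shut.
Start: joints at [1.127, 0.181, 1.607, -0, 1.354, -0.206], TCP at [0.135, 0.559, 0.203] pointing down, gripper open.
Joint ranges: [-2.99, 2.99], [-0.89, 2.07], [0.3, 2.58], [-1.14, 4.28], [0, 2.63], [-3.12, 3.12]. Speed limits (rad/s): [2.57, 2.57, 3.01, 3.14, 3.14, 3.14].

### API

Orientations are given as a unit quaternion [w, x, y, z].
In Python, from bench import ctrl, camera gives the robot as it stands.
- The arm moves only by the shell command python3 -m pendant 'ROWS' [OPENING]. ROWS is JSON, a list of rows, each a list of 6 numbers: the shift along the world's x, y, z normalised to -1 to 1, where 1 is 200 mm, then the turn, a rotation vector about the world's x, y, z normalised to -1 to 1, where 1 is pi/2 rad. In form: [[dx, dy, dz, rx, ry, rz], ...]. A call has exactly 10 rows; each row shifts and turns the commanded pose from where the row before left it; what a row does not reach is not made up. A row lasts 1/8 s, in which the tool goes at most 62.5 mm and 10.7 degrees, less where a joint would pass 70% of its speed; a pose out of reach is approached as far as the arm can. A call with a number of a shift or a turn outside -1 to 1 is refused whole. A call with a gripper value outside its range is refused whole. OPENING is the opening, from -1 (shut) to 1 (fully open), set as the call begins (- or left out, the last holds). The fingers move at their own pace and stop on an object; the grip force is fixed at half the most. Time passes only in rows, so rows that do not move let the fingers close, or fill a call up. It gives the time, the measured TCP pose, the force, the opening and the grip force at its end, in the units of the state.
- ctrl.get_obs(): the state, without advancing time (a new reading comes with each control period).
- camera(name): name is "side" or "top"; returns a dict with "color" (420x560x3 uint8, blue, green, red), "fx", "fy", "cx", "cy" (pixels), "distortion" ([k1, k2, p1, p2, k3] as OpenCV has them; the pictures are not rectified), "xyz" and "rotation" of the camera in the world. Camera axes: x right, y down, z forward; pixel columns grow to the right and rows downward; lengths in m; the calibration is good to about 2 mm. A picture is of the moment at which its call begins. There is no depth.
- ctrl.hand_in(): hands the job in; it is judged then, once.
The state is a dict: "time_s": time; "q": joint angles; "dq": joint speeds; "joint_efforts": joint torques, N m; "eef_pos": TCP position; "eef_rot": TCP orientation; "wrist_force": force on the tool from outside, world axes, zero at the start; "torque": the same for the moment, N m; "opening": opening from 0.0 (shut) to 1.0 (fully open); "grasp_force": force on a finger pad.
Only numpy, scipy, OpenCV 4.12 (cv2) and the standard library are available. Lean on these libraries where they do the work, as an engineer would, in place of code of your own. Each camera call takes 0.05 s, during which the arm holds its last target. There are 200 camera calls.

## Working session

There is one attempt and no reset: what is moved stays moved. The work goes in short steps, Python scripts to look and compute and a shell command to move; the robot and the scene stay as the last step left them, time stands still between calls to the robot, and variables do not carry over. Pictures are saved under pics/ and viewed, at most 10 in all, crops included, and the job is handed in when it is done.

```bash
mkdir -p pics; ls
python3 - <<'E'
from bench import ctrl,camera
import cv2
for n in("top","side"):
    c=camera(n); cv2.imwrite(f"pics/{n}0.png",c["color"])
    print(n,{k:c[k] for k in c if k!="color"})
o=ctrl.get_obs();print(o["time_s"],o["eef_pos"],o["eef_rot"],ctrl.finger_overhang)
E
```

```text
pics
top {'fx': 409.73019160371564, 'fy': 409.73019160371564, 'cx': 279.5661087391202, 'cy': 207.51312663644075, 'distortion': array([-0.01881612,  0.        ,  0.        ,  0.        ,  0.        ]), 'xyz': array([0.37938657, 0.10249983, 0.9157643 ]), 'rotation': array([ 0.04235802, -0.69970958,  0.71195182, -0.04167628])}
side {'fx': 435.96998441503155, 'fy': 435.96998441503155, 'cx': 279.2987384620082, 'cy': 205.94351596971197, 'distortion': array([-0.07005491,  0.        ,  0.        ,  0.        ,  0.        ]), 'xyz': array([ 0.13848333, -0.57151957,  0.59495587]), 'rotation': array([-0.4366514 ,  0.86422056, -0.22298284,  0.11285844])}
0.1 [0.13518836 0.55831052 0.20225323] [-2.55221429e-04  1.18613878e-01  9.92940118e-01 -7.77268917e-04] 0.008
```

View pics/top0.png

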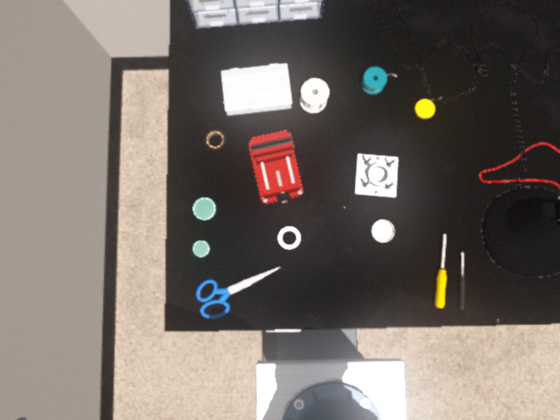

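View pics/side0.png

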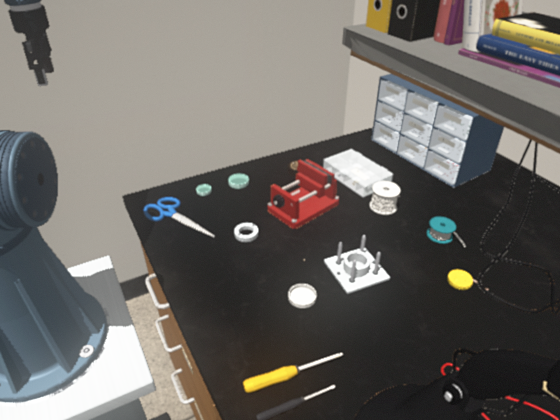

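Top view, candidates:
- **Lens:** green discs at (204,209), larger, and (201,248), smaller. I choose the larger.
- **Ring:** bright ring at (289,237), jar lid at (383,231), and a dark ring (tape) at (215,140). I choose (289,237).
- **Holder:** at (377,175).

I'll check these in one crop sheet and measure them.

```bash
cat > h.py <<'E'
import numpy as np,cv2
from scipy.spatial.transform import Rotation as R
def K(c): return np.array([[c["fx"],0,c["cx"]],[0,c["fy"],c["cy"]],[0,0,1.]])
def Rm(c):
    return R.from_quat(c["rotation"],scalar_first=True).as_matrix()
def ray(c,uv,z):
    p=cv2.undistortPoints(np.array(uv,float).reshape(-1,1,2),K(c),c["distortion"]).reshape(-1,2)
    d=np.c_[p,np.ones(len(p))]@Rm(c).T
    return c["xyz"]+d*((z-c["xyz"][2])/d[:,2])[:,None]
def proj(c,P):
    M=Rm(c).T
    return cv2.projectPoints(np.array(P,float).reshape(-1,1,3),cv2.Rodrigues(M)[0],-M@c["xyz"],K(c),c["distortion"])[0].reshape(-1,2)
E
python3 - <<'E'
from bench import camera
from h import *
t=camera("top");s=camera("side")
def crop(c,u,v,r=30): return cv2.resize(c["color"][v-r:v+r,u-r:u+r],(260,260),interpolation=cv2.INTER_CUBIC)
a=[crop(t,203,228),crop(t,289,237),crop(t,377,175)]
b=[crop(s,222,186),crop(s,246,232),crop(s,357,265,34)]
cv2.imwrite("pics/crops.png",np.vstack([np.hstack(a),np.hstack(b)]))
def seg(c,u,v,r,f):
    w=c["color"][v-r:v+r,u-r:u+r]; m=f(w.astype(int)).astype(np.uint8)
    n,l,st,ce=cv2.connectedComponentsWithStats(m); i=1+np.argmax(st[1:,4])
    cn=max(cv2.findContours((l==i).astype(np.uint8),0,1)[0],key=len)+np.array([u-r,v-r])
    return cn.reshape(-1,2)
br=lambda w:w.max(2)>90
for n,c,u,v,z in[("lens",t,204,209,.012),("small",t,201,248,.012),("ring",t,289,237,.012),("lid",t,383,231,.012),("lens",s,238,181,.012),("ring",s,246,232,.012)]:
    cn=seg(c,u,v,18,br); X=ray(c,cn,z)[:,:2]
    (x,y),rr=cv2.minEnclosingCircle(X.astype(np.float32)); print(n,x,y,"r",rr, "mean",(X.max(0)+X.min(0))/2,X.max(0)-X.min(0))
cn=seg(t,377,175,32,br);X=ray(t,cn,.008)[:,:2]
print("plate",cv2.minAreaRect((X*1000).astype(np.float32)))
cn=seg(s,357,265,50,br);X=ray(s,cn,.008)[:,:2]
print(cv2.minAreaRect((X*1000).astype(np.float32)))
E
```

```text
lens 0.4887297451496124 0.27072709798812866 r 0.027265768498182297 mean [0.48822006 0.27047141] [0.05172678 0.05348135]
small 0.40077531337738037 0.27732911705970764 r 0.020510973408818245 mean [0.39976866 0.27777755] [0.03739297 0.03748712]
ring 0.4208202660083771 0.08309884369373322 r 0.027043182402849197 mean [0.42060579 0.08281908] [0.05084133 0.05301503]
lid 0.4317370057106018 -0.12467014044523239 r 0.027419518679380417 mean [ 0.4323451  -0.12498556] [0.05110182 0.05359205]
lens 0.4831867218017578 0.2634021043777466 r 0.03527358919382095 mean [0.48516661 0.26368672] [0.05801933 0.06865949]
ring 0.4172610640525818 0.07646706700325012 r 0.0327727235853672 mean [0.41752772 0.07646706] [0.05575161 0.06422362]
plate ((557.7290649414062, -116.71565246582031), (96.38345336914062, 96.9423599243164), 84.17184448242188)
((566.371826171875, -105.48529815673828), (131.4767608642578, 117.93789672851562), 84.14922332763672)
```

View pics/crops.png

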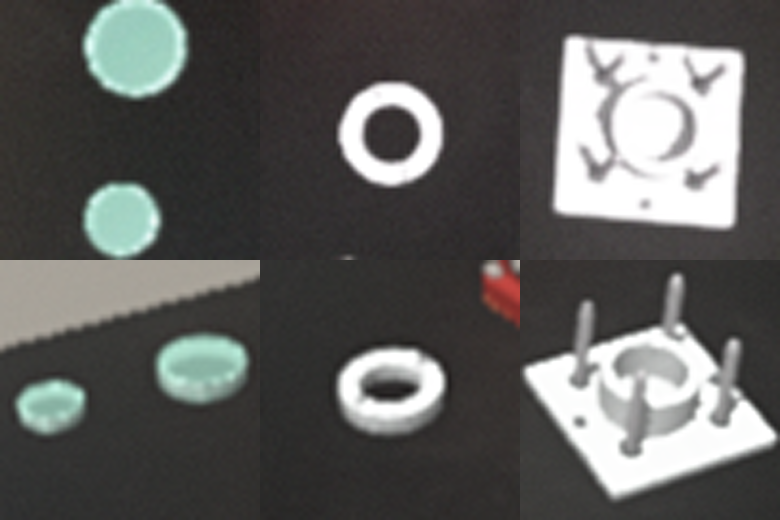

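Top crop: the large green disc is at about (204,209) and measures about 52 mm. The ring is at (289,237), about 51 mm, with spanner holes visible. The spacer stands inside the holder at (377,175).

Measured positions:
- **Lens:** (0.488, 0.270)
- **Ring:** (0.421, 0.083)
- **Holder:** (0.557, -0.117), axes at -5.8/84.2 deg

Tool y is now at 76.4 deg, so I need to turn +7.8 deg.

```bash
python3 -m pendant '[[0.196,-0.16,-0.05,0,0,0.0096],[0.196,-0.16,-0.05,0,0,0.0096],[0.196,-0.16,-0.05,0,0,0.0096],[0.196,-0.16,-0.05,0,0,0.0096],[0.196,-0.16,-0.05,0,0,0.0096],[0.196,-0.16,-0.05,0,0,0.0096],[0.196,-0.16,-0.05,0,0,0.0096],[0.196,-0.16,-0.05,0,0,0.0096],[0.196,-0.16,-0.05,0,0,0.0096],[0,0,0,0,0,0]]' 0.5
python3 - <<'E'
from bench import ctrl,camera
from h import *
s=camera("side")
p=ctrl.get_obs();print(p["eef_pos"],p["eef_rot"],proj(s,[p["eef_pos"],[.488,.2705,.006]]))
cv2.imwrite("pics/s1.png",cv2.resize(s["color"][60:240,130:370],(720,540)))
E
```

```text
time_s: 1.45
eef_pos: [0.4901, 0.2682, 0.1121]
eef_rot: [-0.0, 0.053, 0.999, -0.0]
wrist_force: [-0.2, -0.1, 0.6]
opening: 0.748
grasp_force: 0.0
[0.48874517 0.26957283 0.11238308] [-6.99722345e-04  5.25788207e-02  9.98616516e-01 -1.78550421e-04] [[236.14240058 142.23137637]
 [238.16858356 180.37577097]]
```

View pics/s1.png

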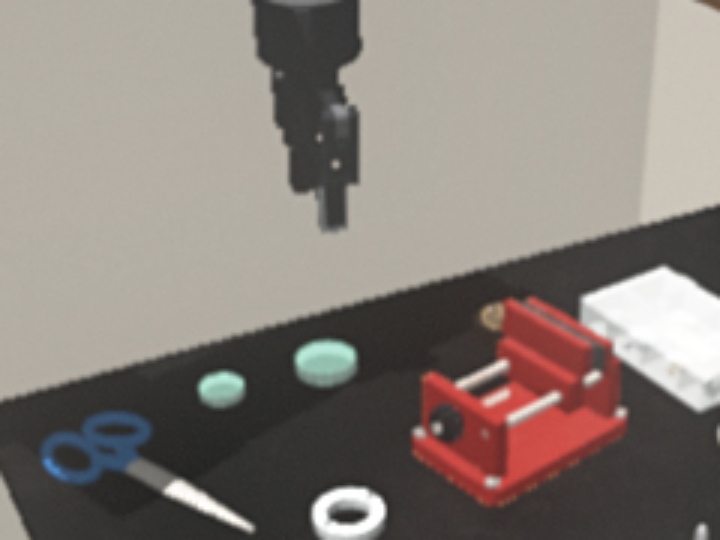

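The side view shows the gripper straight above the larger disc, with the near fingertip at about (241,137). I'm descending.

```bash
python3 -m pendant '[[0,0,-0.06,0,0,0],[0,0,-0.06,0,0,0],[0,0,-0.06,0,0,0],[0,0,-0.06,0,0,0],[0,0,-0.06,0,0,0],[0,0,-0.06,0,0,0],[0,0,-0.05,0,0,0],[0,0,-0.03,0,0,0],[0,0,-0.02,0,0,0],[0,0,0,0,0,0]]'
python3 - <<'E'
from bench import ctrl,camera
from h import *
s=camera("side")
p=ctrl.get_obs()["eef_pos"];print(p,p+[0,-.035,0],proj(s,[p+[0,-.035,-k/1000] for k in(-8,-4,0,4,8)]))
print("check earlier view",proj(s,[[.489,.2345,.1124-k/1000] for k in(-8,-4,0,4,8)]))
cv2.imwrite("pics/s2.png",cv2.resize(s["color"][130:220,180:300],(720,540),interpolation=cv2.INTER_CUBIC))
E
```

```text
time_s: 2.75
eef_pos: [0.4882, 0.2708, 0.021]
eef_rot: [-0.0, 0.051, 0.999, -0.0]
wrist_force: [-0.8, 0.0, 0.8]
opening: 0.754
grasp_force: 0.0
[0.4884328  0.27089541 0.02126892] [0.4884328  0.23589541 0.02126892] [[243.83318024 179.06612684]
 [243.91225611 180.4714689 ]
 [243.99102908 181.87054863]
 [244.06950049 183.26340171]
 [244.14767166 184.65006364]]
check earlier view [[242.43400833 145.46881515]
 [242.51929245 147.02775269]
 [242.60424671 148.57954786]
 [242.68887243 150.1242412 ]
 [242.77317095 151.66187304]]
```

View pics/s2.png

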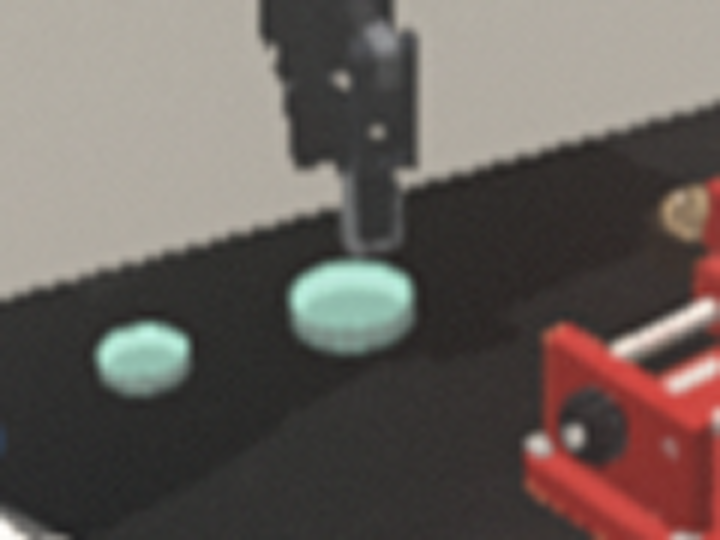

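Run:
```python
from bench import ctrl,camera
from h import *
t=camera("top");s=camera("side")
p=ctrl.get_obs()["eef_pos"]
print("top",proj(t,[p,p+[0,-.04,0],p+[0,.04,0]]),"side",proj(s,[p,p+[0,-.035,0],p+[0,.035,0],p+[0,.035,-.008],p+[0,.035,.01]]))
g=lambda i:np.clip(i.astype(float)*2.2,0,255).astype(np.uint8)
a=cv2.resize(g(t["color"][170:250,160:240]),(400,400),interpolation=cv2.INTER_CUBIC)
b=cv2.resize(g(s["color"][110:210,200:300]),(400,400),interpolation=cv2.INTER_CUBIC)
cv2.imwrite("pics/s3.png",np.hstack([a,b]))
```

```text
top [[202.97837124 207.77800905]
 [221.13980698 207.4627671 ]
 [184.83388289 208.09303605]] side [[237.96759229 174.93431251]
 [244.03903627 181.76672505]
 [232.17587916 168.41579168]
 [232.37446626 171.12539799]
 [231.92562731 164.99650515]]
```

View pics/s3.png

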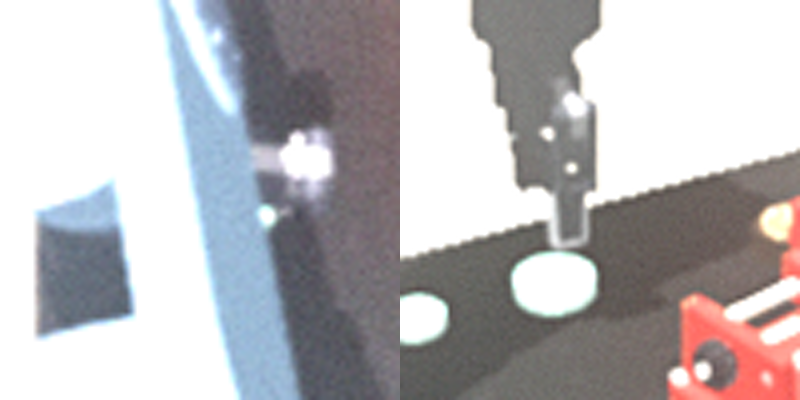

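Run:
```python
from bench import ctrl,camera
from h import *
from scipy.optimize import least_squares
t=camera("top");s=camera("side")
for a,b in[((221,201),(242.5,135)),((222,209),(242.5,135))]:
    r=least_squares(lambda P:np.r_[proj(t,P)[0]-a,proj(s,P)[0]-b],[.49,.24,.08]);print(r.x,r.fun)
for y in(.2,.22,.235,.27,.30): print(y,[ (z,proj(s,[.486,y,z])[0].round(1)) for z in(.01,.02,.03,.05)])
o=ctrl.get_obs();print(o["q"],o["opening"],o["time_s"])
```

```text
[0.48270305 0.21196067 0.15872674] [-0.25594762  0.68331858  0.84161758 -0.11361296]
[0.47254904 0.20765444 0.16208654] [ 0.80349156 -2.16987175 -2.66122305  0.34525688]
0.2 [(0.01, array([249.8, 193.5])), (0.02, array([249.6, 190. ])), (0.03, array([249.4, 186.4])), (0.05, array([249.1, 179.2]))]
0.22 [(0.01, array([246.1, 189.3])), (0.02, array([245.9, 185.8])), (0.03, array([245.8, 182.3])), (0.05, array([245.4, 175.1]))]
0.235 [(0.01, array([243.5, 186.2])), (0.02, array([243.3, 182.8])), (0.03, array([243.1, 179.3])), (0.05, array([242.6, 172.1]))]
0.27 [(0.01, array([237.4, 179.3])), (0.02, array([237.2, 175.9])), (0.03, array([237. , 172.4])), (0.05, array([236.5, 165.4]))]
0.3 [(0.01, array([232.5, 173.7])), (0.02, array([232.2, 170.3])), (0.03, array([232. , 166.8])), (0.05, array([231.5, 159.9]))]
[ 2.93919000e-01  3.76789073e-01  1.77088642e+00 -4.87128821e-05
  9.93171514e-01 -1.17483375e+00] 0.7516672119032807 3.0
```

The images put the fingertip higher than the TCP reading implies, so I'll descend slowly with the force as a guard and check.

```bash
python3 -m pendant '[[0,0,-0.01,0,0,0],[0,0,-0.01,0,0,0],[0,0,-0.01,0,0,0],[0,0,-0.01,0,0,0],[0,0,-0.01,0,0,0],[0,0,0,0,0,0],[0,0,0,0,0,0],[0,0,0,0,0,0],[0,0,0,0,0,0],[0,0,0,0,0,0]]' -0.1
python3 - <<'E'
from bench import ctrl,camera
from h import *
t=camera("top");s=camera("side");o=ctrl.get_obs();print(o["eef_pos"],o["opening"],o["grasp_force"],o["wrist_force"])
b=cv2.resize(s["color"][140:200,200:280],(800,600),interpolation=cv2.INTER_CUBIC)
cv2.imwrite("pics/s4.png",np.clip(b*1.5,0,255).astype(np.uint8))
E
```

```text
time_s: 4.25
eef_pos: [0.4883, 0.2709, 0.0111]
eef_rot: [0.0, 0.051, 0.999, 0.0]
wrist_force: [0.7, -0.1, 0.7]
opening: 0.449
grasp_force: 0.0
[0.48826958 0.27083413 0.01111544] 0.44954065682822636 0.0 [-0.99763002  0.25386071 -0.12603578]
```

View pics/s4.png

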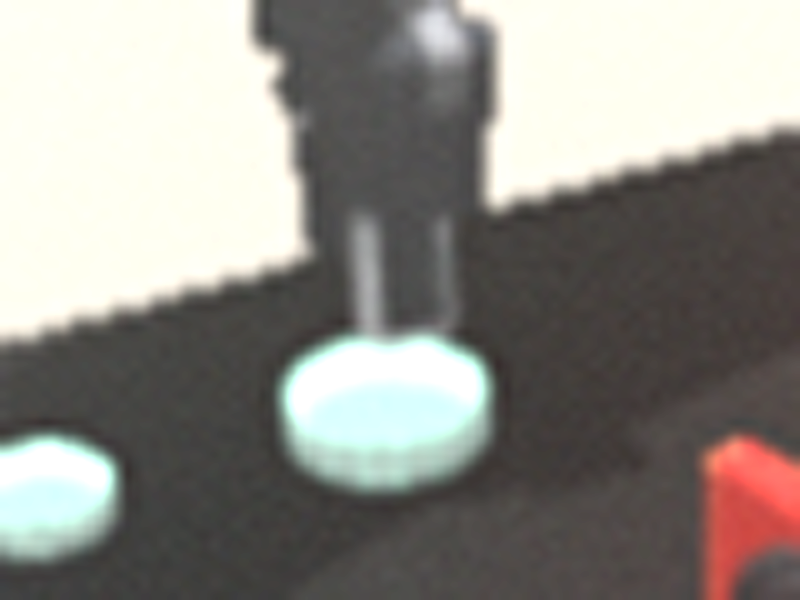

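The fingers closed past 50 mm without touching, and their tips are above the disc at about (240,173). The real tip is therefore about 29 mm above what the reported z implies. I'll trust the images and force, reopen, and lower further with the guard.

```bash
python3 -m pendant '[[0,0,0,0,0,0],[0,0,0,0,0,0],[0,0,0,0,0,0],[0,0,0,0,0,0],[0,0,-0.02,0,0,0],[0,0,-0.02,0,0,0],[0,0,-0.02,0,0,0],[0,0,-0.02,0,0,0],[0,0,-0.02,0,0,0],[0,0,0,0,0,0]]' 0.5
python3 - <<'E'
from bench import ctrl,camera
from h import *
s=camera("side");o=ctrl.get_obs();p=o["eef_pos"];print(p,o["opening"],o["wrist_force"])
print([(z,proj(s,p+[-.003,-.036,z-p[2]]).round(1)) for z in(.01,.02,.03)])
b=cv2.resize(s["color"][140:200,200:280],(800,600),interpolation=cv2.INTER_CUBIC)
cv2.imwrite("pics/s5.png",np.clip(b*1.5,0,255).astype(np.uint8))
E
```

```text
time_s: 5.6
eef_pos: [0.4879, 0.2707, -0.0094]
eef_rot: [-0.0, 0.051, 0.999, -0.0]
wrist_force: [0.0, 0.3, -0.9]
opening: 0.749
grasp_force: 0.0
[ 0.48809785  0.27079023 -0.00913149] 0.7514727318722177 [ 0.31826347  0.3576808  -0.03126474]
[(0.01, array([[243.2, 186.4]])), (0.02, array([[243. , 182.9]])), (0.03, array([[242.7, 179.4]]))]
```

View pics/s5.png

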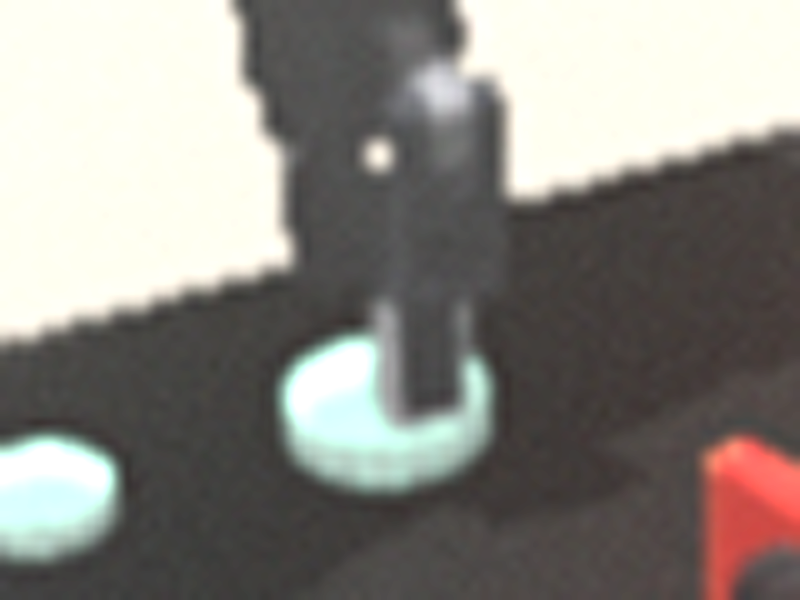

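The near fingertip is at about (243,181.5), so z is about 0.024, and it's outside the lens. I need about 18 mm more, slowly.

```bash
python3 -m pendant '[[0,0,-0.015,0,0,0],[0,0,-0.015,0,0,0],[0,0,-0.015,0,0,0],[0,0,-0.01,0,0,0],[0,0,-0.01,0,0,0],[0,0,-0.005,0,0,0],[0,0,-0.005,0,0,0],[0,0,-0.005,0,0,0],[0,0,-0.005,0,0,0],[0,0,0,0,0,0]]'
```

```text
time_s: 6.9
eef_pos: [0.4882, 0.2708, -0.026]
eef_rot: [-0.0, 0.051, 0.999, -0.0]
wrist_force: [-1.0, -0.6, 0.0]
opening: 0.751
grasp_force: 0.0
```

```bash
python3 -m pendant '[[0,0,-0.005,0,0,0],[0,0,-0.005,0,0,0],[0,0,-0.005,0,0,0],[0,0,0,0,0,0],[0,0,0,0,0,0],[0,0,0,0,0,0],[0,0,0,0,0,0],[0,0,0,0,0,0],[0,0,0,0,0,0],[0,0,0,0,0,0]]' -1
```

```text
time_s: 8.15
eef_pos: [0.4886, 0.271, -0.0263]
eef_rot: [0.0, 0.051, 0.999, -0.0]
wrist_force: [-9.4, -4.5, 24.1]
opening: 0.551
grasp_force: 59.9
```

Gripped (60 N), with the tips lightly on the table. Lifting.

```bash
python3 -m pendant '[[0,0,0.015,0,0,0],[0,0,0.02,0,0,0],[0,0,0.05,0,0,0],[0,0,0.1,0,0,0],[0,0,0.1,0,0,0],[0,0,0.1,0,0,0],[0,0,0.1,0,0,0],[0,0,0.1,0,0,0],[0,0,0.05,0,0,0],[0,0,0,0,0,0]]'
python3 - <<'E'
from bench import ctrl,camera
from h import *
s=camera("side");o=ctrl.get_obs();p=o["eef_pos"];print(p,o["wrist_force"],o["opening"])
w=s["color"].astype(int);m=((w[...,1]-w[...,2]>18)&(w[...,1]>100)).astype(np.uint8);m[:,:180]=0;m[:,300:]=0
n,l,st,ce=cv2.connectedComponentsWithStats(m);print([(st[i],ce[i].round(1)) for i in range(1,n) if st[i,4]>40])
print([(z,proj(s,[p[0],p[1],z]).round(1)) for z in(.1,.11,.12,.13)])
cv2.imwrite("pics/s6.png",cv2.resize(s["color"][90:195,180:320],(800,600),interpolation=cv2.INTER_CUBIC))
E
```

```text
time_s: 9.4
eef_pos: [0.4887, 0.271, 0.0988]
eef_rot: [0.001, 0.051, 0.999, 0.0]
wrist_force: [0.6, -0.0, -0.6]
opening: 0.546
grasp_force: 61.6
[0.48813815 0.27079545 0.09793534] [-0.19528036 -0.08352827 -0.43088913] 0.545326736238099
[(array([208,  11,  16,   6,  55], dtype=int32), array([215. ,  13.8])), (array([225, 129,   9,  13,  83], dtype=int32), array([229.7, 134.4])), (array([196, 184,  16,  11, 130], dtype=int32), array([203.2, 188.5]))]
[(0.1, array([[236. , 146.8]])), (0.11, array([[235.7, 143. ]])), (0.12, array([[235.5, 139.2]])), (0.13, array([[235.3, 135.3]]))]
```

View pics/s6.png

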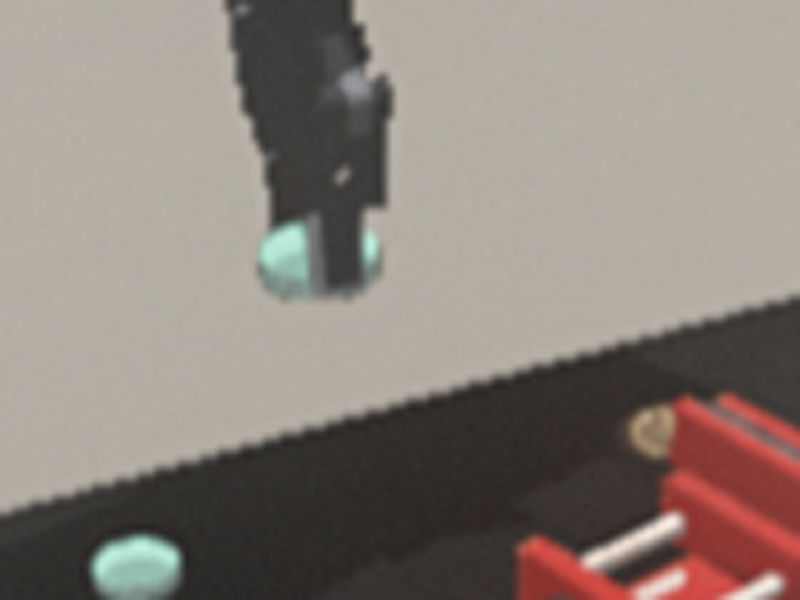

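Lens held level at about (236,136), so its centre is at about TCP z + 31–32 mm, agreeing with the grasp heights. Before moving, I'll refine the holder pose by silhouette fit in both cameras.

```bash
cat > fit.py <<'E'
from bench import camera
from h import *
from scipy.optimize import minimize
def box(cx,cy,hx,hy,z0,z1):
    return np.array([[cx+a*hx,cy+b*hy,z] for a in(-1,1) for b in(-1,1) for z in(z0,z1)])
def cyl(r,z0,z1):
    a=np.linspace(0,2*np.pi,24);return np.vstack([np.c_[r*np.cos(a),r*np.sin(a),0*a+z] for z in(z0,z1)])
H=[box(0,0,.046,.046,0,.008)]+[cyl(.0035,.008,.06)+[a*.0255,b*.0255,0] for a in(-1,1) for b in(-1,1)]
D=[cyl(.025,0,.012)]
def fit(c,parts,x0,thr=110,pad=12,S=4):
    def pix(q):
        Rz=R.from_euler('z',q[2]).as_matrix();return [proj(c,P@Rz.T+[q[0],q[1],0]) for P in parts]
    A=np.vstack(pix(x0));lo=np.floor(A.min(0)-pad).astype(int);hi=np.ceil(A.max(0)+pad).astype(int)
    im=cv2.cvtColor(c["color"],cv2.COLOR_BGR2GRAY)[lo[1]:hi[1],lo[0]:hi[0]]
    im=cv2.GaussianBlur(np.clip((im.astype(np.float32)-50)/130,0,1),(0,0),.8)
    def cost(q):
        m=np.zeros((im.shape[0]*S,im.shape[1]*S),np.uint8)
        for p in pix(q): cv2.fillConvexPoly(m,cv2.convexHull((((p-lo+.5)*S-.5)*16).round().astype(np.int32)),255,shift=4)
        m=cv2.GaussianBlur(cv2.resize(m,im.shape[::-1],interpolation=cv2.INTER_AREA)/np.float32(255),(0,0),.8)
        return float(((m-im)**2).mean())
    st=np.array([x0]+[np.array(x0)+d for d in np.diag([.008,.008,.1])])
    r=minimize(cost,x0,method="Nelder-Mead",options=dict(initial_simplex=st,xatol=1e-4,fatol=1e-7));return r.x.round(4),r.fun
E
python3 - <<'E'
from fit import *
for n in("top","side"):
    c=camera(n);print(n,fit(c,H,[.5575,-.1165,-.1]),fit(c,D,[.4206,.083,0]))
E
```

```text
top (array([ 0.5582, -0.1174, -0.1066]), np.float64(0.03647666797041893)) (array([0.4208, 0.0834, 0.0836]), np.float64(0.053849782794713974))
side (array([ 0.5573, -0.1178, -0.1045]), np.float64(0.01744125597178936)) (array([0.4197, 0.0832, 0.0824]), np.float64(0.016945723444223404))
```

Both cameras agree: holder (0.5577, -0.1176), yaw -0.105; ring (0.4203, 0.0833). Moving over the holder.

```bash
python3 -m pendant '[[0.0386,-0.216,0,0,0,0],[0.0386,-0.216,0,0,0,0],[0.0386,-0.216,0,0,0,0],[0.0386,-0.216,0,0,0,0],[0.0386,-0.216,0,0,0,0],[0.0386,-0.216,0,0,0,0],[0.0386,-0.216,0,0,0,0],[0.0386,-0.216,0,0,0,0],[0.0386,-0.216,0,0,0,0],[0,0,0,0,0,0]]'; python3 -c "
from bench import ctrl;o=ctrl.get_obs();print(o['eef_pos'],o['eef_rot'])"
```

```text
time_s: 10.8
eef_pos: [0.5576, -0.1208, 0.0973]
eef_rot: [-0.0, 0.053, 0.999, -0.0]
wrist_force: [-0.2, 0.2, -0.0]
opening: 0.541
grasp_force: 61.7
[ 0.55764574 -0.12084792  0.0972572 ] [-3.55457976e-04  5.29565601e-02  9.98596743e-01 -1.44890437e-04]
```

```bash
python3 -m pendant '[[0,0,0,0,0,0],[0,0,-0.05,0,0,0],[0,0,-0.05,0,0,0],[0,0,-0.05,0,0,0],[0,0,-0.05,0,0,0],[0,0,-0.04,0,0,0],[0,0,-0.03,0,0,0],[0,0,0,0,0,0],[0,0,0,0,0,0],[0,0,0,0,0,0]]'
python3 - <<'E'
from bench import ctrl,camera
from h import *
o=ctrl.get_obs();p=o['eef_pos'];print(p,o['eef_rot'])
s=camera("side")
w=s["color"].astype(int);m=((w[...,1]-w[...,2]>18)&(w[...,1]>100)).astype(np.uint8)
n,l,st,ce=cv2.connectedComponentsWithStats(m);print([(st[i],ce[i].round(1)) for i in range(1,n) if st[i,4]>15 and st[i,0]>300])
a=np.linspace(0,6.3,30)
for z in(.03,.035):
    P=proj(s,np.vstack([np.c_[p[0]+.025*np.cos(a),p[1]+.025*np.sin(a),0*a+p[2]+z+d] for d in(-.006,.006)]));print(z,P.min(0),P.max(0))
cv2.imwrite("pics/s7.png",cv2.resize(s["color"][200:305,287:427],(800,600),interpolation=cv2.INTER_CUBIC))
E
```

```text
time_s: 12.05
eef_pos: [0.5581, -0.1181, 0.0445]
eef_rot: [0.0, 0.051, 0.999, -0.0]
wrist_force: [-0.6, 0.8, -0.4]
opening: 0.547
grasp_force: 61.7
[ 0.55805147 -0.11811653  0.04451726] [ 3.82913946e-04  5.10193911e-02  9.98697580e-01 -1.37105842e-04]
[(array([ 328,    0,  101,   90, 1089], dtype=int32), array([384. ,  43.2])), (array([482,  35,   9,   5,  21], dtype=int32), array([486.2,  37. ])), (array([493,  39,  31,  10,  56], dtype=int32), array([508.2,  43.7])), (array([527,  49,  22,   8,  40], dtype=int32), array([538.2,  52.6])), (array([549,  77,  11,   4,  16], dtype=int32), array([554.4,  78.4])), (array([429,  93,  47,  24, 167], dtype=int32), array([451.4, 104.6])), (array([429, 216,  27,  18, 368], dtype=int32), array([442.3, 224.6])), (array([346, 229,  20,  23, 334], dtype=int32), array([356.1, 239.2])), (array([427, 229,  25,  15, 106], dtype=int32), array([437.5, 238.5]))]
0.03 [346.29453023 229.37710777] [374.59002313 252.37321036]
0.035 [346.54895703 227.28994332] [374.95452994 250.2885857 ]
```

View pics/s7.png

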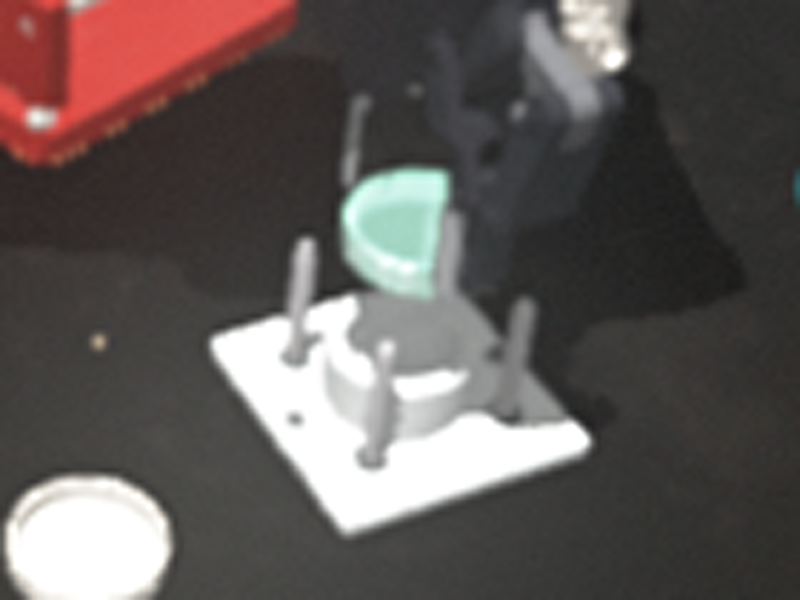

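Held lens at about (360,240), matching the predicted silhouette at TCP+30 mm, centred over the holder (the white jar lid is off at lower left). Lowering between the posts.

```bash
python3 -m pendant '[[0,0,-0.025,0,0,0],[0,0,-0.025,0,0,0],[0,0,-0.025,0,0,0],[0,0,-0.025,0,0,0],[0,0,-0.025,0,0,0],[0,0,-0.025,0,0,0],[0,0,-0.01,0,0,0],[0,0,-0.005,0,0,0],[0,0,-0.005,0,0,0],[0,0,0,0,0,0]]'
```

```text
time_s: 13.35
eef_pos: [0.5578, -0.118, 0.0102]
eef_rot: [0.0, 0.051, 0.999, -0.0]
wrist_force: [-0.4, -0.0, -0.6]
opening: 0.551
grasp_force: 61.7
```

```bash
python3 -m pendant '[[0,0,-0.005,0,0,0],[0,0,-0.005,0,0,0],[0,0,-0.003,0,0,0],[0,0,0,0,0,0],[0,0,0,0,0,0],[0,0,0,0,0,0],[0,0,0,0,0,0],[0,0,0,0,0,0],[0,0,0,0,0,0],[0,0,0,0,0,0]]'
```

```text
time_s: 14.6
eef_pos: [0.5577, -0.118, 0.0075]
eef_rot: [-0.0, 0.051, 0.999, 0.0]
wrist_force: [0.1, -0.2, -0.4]
opening: 0.546
grasp_force: 61.7
```

```bash
python3 -m pendant '[[0,0,-0.004,0,0,0],[0,0,-0.004,0,0,0],[0,0,-0.004,0,0,0],[0,0,0,0,0,0],[0,0,0,0,0,0],[0,0,0,0,0,0],[0,0,0,0,0,0],[0,0,0,0,0,0],[0,0,0,0,0,0],[0,0,0,0,0,0]]'
```

```text
time_s: 15.85
eef_pos: [0.5578, -0.118, 0.0059]
eef_rot: [-0.0, 0.051, 0.999, -0.0]
wrist_force: [-2.8, 1.6, 6.8]
opening: 0.541
grasp_force: 62.5
```

Contact at TCP z = 0.006, exactly where expected. Releasing and rising.

```bash
python3 -m pendant '[[0,0,0,0,0,0],[0,0,0,0,0,0],[0,0,0,0,0,0],[0,0,0,0,0,0],[0,0,0,0,0,0],[0,0,0.025,0,0,0],[0,0,0.05,0,0,0],[0,0,0.1,0,0,0],[0,0,0.15,0,0,0],[0,0,0.15,0,0,0]]' 0.5
```

```text
time_s: 17.1
eef_pos: [0.5578, -0.118, 0.1017]
eef_rot: [0.0, 0.051, 0.999, -0.0]
wrist_force: [0.6, 0.2, 0.4]
opening: 0.755
grasp_force: 0.0
```

```bash
python3 -m pendant '[[-0.0764,0.112,0,0,0,0],[-0.0764,0.112,0,0,0,0],[-0.0764,0.112,0,0,0,0],[-0.0764,0.112,0,0,0,0],[-0.0764,0.112,0,0,0,0],[-0.0764,0.112,0,0,0,0],[-0.0764,0.112,0,0,0,0],[-0.0764,0.112,0,0,0,0],[-0.0764,0.112,0,0,0,0],[0,0,0,0,0,0]]'
python3 - <<'E'
from bench import ctrl,camera
from h import *
from fit import cyl
print(ctrl.get_obs()["eef_pos"])
for n in("side","top"):
    s=camera(n);w=s["color"].astype(int);m=((w[...,1]-w[...,2]>12)&(w[...,1]>80)).astype(np.uint8)
    c0=proj(s,[.5577,-.1176,.038])[0];M=np.zeros_like(m);u,v=c0.astype(int);M[v-30:v+30,u-30:u+30]=1;m*=M
    k,l,st,ce=cv2.connectedComponentsWithStats(m);print(n,[(st[i],ce[i].round(1)) for i in range(1,k) if st[i,4]>15])
    P=proj(s,cyl(.025,.032,.044)+[.5577,-.1176,0]);print("model",P.min(0),P.max(0),"mean",P.mean(0))
E
```

```text
time_s: 18.35
eef_pos: [0.4196, 0.0846, 0.1007]
eef_rot: [0.0, 0.05, 0.999, 0.0]
wrist_force: [0.2, -0.4, -0.3]
opening: 0.745
grasp_force: 0.0
[0.41961423 0.08464044 0.10068837]
side [(array([345, 244,  29,  24, 484], dtype=int32), array([358.5, 255. ]))]
model [344.14552797 244.06671645] [371.57909012 266.98283974] mean [358.26717704 255.2338004 ]
top [(array([368, 161,  23,  21, 370], dtype=int32), array([379.2, 170.7])), (array([349, 185,   7,  17,  77], dtype=int32), array([351.1, 194.8]))]
model [367.87568439 160.4892208 ] [392.01537374 184.04539356] mean [379.81331185 171.892258  ]
```

The lens matches the seated-model silhouette in both cameras. Descending on the ring.

```bash
python3 -m pendant '[[0,0,-0.1,0,0,0],[0,0,-0.1,0,0,0],[0,0,-0.1,0,0,0],[0,0,-0.1,0,0,0],[0,0,-0.1,0,0,0],[0,0,-0.05,0,0,0],[0,0,-0.03,0,0,0],[0,0,-0.015,0,0,0],[0,0,-0.01,0,0,0],[0,0,0,0,0,0]]'
```

```text
time_s: 19.7
eef_pos: [0.4204, 0.0837, -0.0207]
eef_rot: [0.0, 0.051, 0.999, -0.0]
wrist_force: [0.4, 0.1, 0.7]
opening: 0.749
grasp_force: 0.0
```

```bash
python3 -m pendant '[[0,0,-0.008,0,0,0],[0,0,-0.007,0,0,0],[0,0,0,0,0,0],[0,0,0,0,0,0],[0,0,0,0,0,0],[0,0,0,0,0,0],[0,0,0,0,0,0],[0,0,0,0,0,0],[0,0,0,0,0,0],[0,0,0,0,0,0]]' -1
```

```text
time_s: 20.95
eef_pos: [0.4207, 0.0837, -0.0217]
eef_rot: [0.0, 0.051, 0.999, -0.0]
wrist_force: [-10.6, 0.3, 31.6]
opening: 0.52
grasp_force: 56.4
```

```bash
python3 -m pendant '[[0,0,0.015,0,0,0],[0,0,0.02,0,0,0],[0,0,0.05,0,0,0],[0,0,0.1,0,0,0],[0,0,0.1,0,0,0],[0,0,0.1,0,0,0],[0,0,0.1,0,0,0],[0,0,0.1,0,0,0],[0,0,0.05,0,0,0],[0,0,0,0,0,0]]'
python3 - <<'E'
from bench import ctrl,camera
from h import *
from fit import cyl
p=ctrl.get_obs()["eef_pos"];print(p)
s=camera("side")
g=lambda c:c["color"].max(2)
P=proj(s,[.42,.083,.012])[0].astype(int);print("old place max/mean",g(s)[P[1]-8:P[1]+8,P[0]-8:P[0]+8].mean())
c0=proj(s,p+[0,0,.03])[0];u,v=c0.astype(int)
w=s["color"][v-25:v+25,u-25:u+25].astype(int)
m=(w.min(2)>140).astype(np.uint8);k,l,st,ce=cv2.connectedComponentsWithStats(m)
print([(st[i]+[u-25,v-25,0,0,0],ce[i]+[u-25,v-25]) for i in range(1,k) if st[i,4]>8])
for d in(.024,.028,.032):
    Q=proj(s,cyl(.025,-.006,.006)+p+[0,0,d]);print(d,Q.min(0).round(1),Q.max(0).round(1))
E
```

```text
time_s: 22.2
eef_pos: [0.4207, 0.0836, 0.1037]
eef_rot: [0.001, 0.051, 0.999, -0.0]
wrist_force: [-0.4, -0.4, -1.2]
opening: 0.518
grasp_force: 61.1
[0.42070031 0.08359767 0.10369002]
old place max/mean 40.89453125
[(array([218, 155,  14,  13, 157]), array([223.87898089, 160.53503185])), (array([231, 175,  13,  17, 111]), array([237.18018018, 185.65765766]))]
0.024 [230.2 173.4] [256.1 192.7]
0.028 [230.  171.7] [256.1 190.9]
0.032 [229.9 170. ] [256.  189.2]
```

Run:
```python
from bench import camera
s=camera("side");w=s["color"].max(2)[166:198,224:264]
for i,r in enumerate(w): print(166+i,''.join(" .:-=+*#%@"[int(x)*10//256] for x in r))
```

```text
166 #*+++----:::::::::::::::::::::::::::::::
167 ++---:::::::::::::::::::::::::.:::::::::
168 --::::::-:::::::::::::::::::::::::::::::
169 ::::::::-:::::::::::::::::::::::::::::::
170 ::::::::::::::::::::::::::::::::::::::::
171 ::::::::::::::::::::::::::::::::::::::::
172 :::::::::::.:..:::::::::::::::::::::::::
173 :::::::::::..:::---:::.:::::::::::::::::
174 :::::::::::::---===-::::::::-:::::::::::
175 :::::::::--======+=-:.:::.::-:::::::::::
176 ::::::::-==+++++++=-:::::.::-=-:::::::::
177 :::::::-=++++++++++-:::::.::=+=:::::::::
178 :::::::=+++++++++++=::::...:=+=-::::::::
179 ::::::-=+++++++++++=-::::..:=++=::::::::
180 ::::::=++++=+++==+++-::::.::-++=::::::::
181 ::::::=++**+==---+++-::::..:-++=-:::::::
182 ::::::=*%@@*=:::-+++-::::..:-++=-:::::::
183 :::::-*@@@@#+=-:-=++-::::..:-++=-:::::::
184 ::::.:*@@@@%@@%*++++-:::...:-++=::::::::
185 ::::::+%@@@@@@@@@*++-:.::..:-=+=::::::::
186 ::::::=#%%@@@@@@@%*+-:.::::-===-::.::.:.
187 ::::::-*##%%@@@@@%*+=:::---====-........
188 :::::::=*##%%%%%%#*++=-====+==-:........
189 :.:::.:-=*########*+++=++++==-:.........
190 :::::..::=**#######*+++++==-:...........
191 :::::.::::-=+****##*+===--::............
192 :::::::....::--=+++=--:::...............
193 :::::...........::::....................
194 ........................................
195 ........................................
196 ......................................::
197 ................................:::::..:
```

The ring is held level and centred (u 230–256, symmetric), about 27 mm above the TCP. Moving over the holder.

```bash
python3 -m pendant '[[0.0761,-0.1118,0,0,0,0],[0.0761,-0.1118,0,0,0,0],[0.0761,-0.1118,0,0,0,0],[0.0761,-0.1118,0,0,0,0],[0.0761,-0.1118,0,0,0,0],[0.0761,-0.1118,0,0,0,0],[0.0761,-0.1118,0,0,0,0],[0.0761,-0.1118,0,0,0,0],[0.0761,-0.1118,0,0,0,0],[0,0,0,0,0,0]]'
```

```text
time_s: 23.55
eef_pos: [0.5572, -0.1189, 0.1018]
eef_rot: [-0.001, 0.052, 0.999, 0.0]
wrist_force: [-0.8, -0.1, -0.4]
opening: 0.517
grasp_force: 61.1
```

```bash
python3 -m pendant '[[0,0,0,0,0,0],[0,0,-0.04,0,0,0],[0,0,-0.05,0,0,0],[0,0,-0.05,0,0,0],[0,0,-0.05,0,0,0],[0,0,-0.04,0,0,0],[0,0,-0.02,0,0,0],[0,0,-0.01,0,0,0],[0,0,0,0,0,0],[0,0,0,0,0,0]]'
python3 - <<'E'
from bench import ctrl,camera
from h import *
from fit import cyl
p=ctrl.get_obs()["eef_pos"];print(p);s=camera("side")
for d in(.024,.028,.032):
    Q=proj(s,cyl(.025,-.006,.006)+p+[0,0,d]);print(d,Q.min(0).round(1),Q.max(0).round(1))
u,v=proj(s,p+[0,0,.028])[0].astype(int);print(u-20)
w=s["color"].max(2)[v-16:v+36,u-20:u+24]
for i,r in enumerate(w): print(v-16+i,''.join(" .:-=+*#%@"[int(x)*10//256] for x in r))
E
```

```text
time_s: 24.8
eef_pos: [0.5574, -0.1177, 0.0514]
eef_rot: [0.0, 0.051, 0.999, -0.0]
wrist_force: [0.3, -0.5, -0.6]
opening: 0.514
grasp_force: 61.1
[ 0.55743306 -0.11772331  0.05143975]
0.024 [345.9 229. ] [374.1 251.9]
0.028 [346.1 227.3] [374.4 250.3]
0.032 [346.3 225.6] [374.7 248.6]
340
222 :::.:.::==-::::::::::....::::::....:::::::::
223 :.::..:-=+-::::::::::::::::::::...::::::::::
224 :::::.:-++-::::::::::::::::::::...::::::::.:
225 ::::..:-++-:::::::::::::::::::::::::::::::::
226 ::.:..:=+=-:::::::::::::::::::::::::::::::.:
227 ::::..:=+=::::::::::::::::::::---:::::::::::
228 :::::::=+=:::.:::::---::::::::::::::::::::.:
229 :::::::=+-::-=++========-:::::::::::::::::::
230 :::::::---=*%@@@#+++++++=-::::::::::::::::::
231 :.:::..:=#@@@@@@@#*****+==::::::::::::::::::
232 :::::..=%@@@@@@@@%#****++=-:::::::::::::::::
233 :::::.-#@@@@@@@@%%#*+*++++=:::::::::::::::::
234 ::::.:=@@@@@@@%####***+++*+-:::::-:::::::::.
235 ::::.:*@@@@@@#**###*+++++*+=::::::::::::....
236 ::::.:*@@@@@%++++++====+**+=::::::::::......
237 ::::.:*@@@@@#=---::::--+***=:::::::::.......
238 ::::::*@@@@@%-:.....:
[... 1038 characters left out ...]
%#++=-=+=-:...
260 +*@@@@@%%@@@@@@@@@@@@@@@@@@@@%#*+=-==+=-:...
261 *@@@@@@@%%@@@@@%@@@@@@@@@@@@@#++=--==+=-:...
262 *@@@@@@@@%%%%%%%@@@@@@@@@@@@#*++=--==+=-:...
263 #@@@%@@@@@%%####%@@@@@@@@@%#*++++===++=-....
264 @@@@%%@@@@@%###*#%%%%%%%%##**++++++=+==-:...
265 @@@@#%%@@@@@%##*#%%%%%#######*+++++++++=-:..
266 @@@@%#%%@@@@%#**%%%%%%%%%@@%*++++++=++++=-:.
267 @@@@%#%%%@@@%#**%@@@@@@@@@%#*++++++=+++++=:.
268 @@@@%%%%%%%%##**%@@@@@@@%%#*+++++++=++++++=:
269 @@@@%%%%%%%###*+*@@@@%%###**+++++++=+++++++=
270 @@@@@%%%%%%##**+*#%%%%###***+++**+++++++++++
271 @@@@@@%%%%%###*+*#%%%%###**++#%@#*++==++++++
272 @@@@@@%%%%%##**+*#%%%####***%@@@@*+=--=+++++
273 @@@@@@@@%%%##**+*#%%%###**#@@@@@@#+=-=+#**#*
```

The ring is aligned with the model (left edge 346, top 229). I expect contact near TCP z of 0.022–0.026.

```bash
python3 -m pendant '[[0,0,-0.02,0,0,0],[0,0,-0.02,0,0,0],[0,0,-0.02,0,0,0],[0,0,-0.02,0,0,0],[0,0,-0.02,0,0,0],[0,0,-0.01,0,0,0],[0,0,-0.005,0,0,0],[0,0,0,0,0,0],[0,0,0,0,0,0],[0,0,0,0,0,0]]'
```

```text
time_s: 26.1
eef_pos: [0.5573, -0.1176, 0.0282]
eef_rot: [0.0, 0.051, 0.999, -0.0]
wrist_force: [-0.2, 1.2, 0.8]
opening: 0.511
grasp_force: 61.1
```

```bash
python3 -m pendant '[[0,0,-0.005,0,0,0],[0,0,-0.005,0,0,0],[0,0,-0.005,0,0,0],[0,0,0,0,0,0],[0,0,0,0,0,0],[0,0,0,0,0,0],[0,0,0,0,0,0],[0,0,0,0,0,0],[0,0,0,0,0,0],[0,0,0,0,0,0]]'
```

```text
time_s: 27.35
eef_pos: [0.5572, -0.1176, 0.0251]
eef_rot: [0.0, 0.051, 0.999, 0.0]
wrist_force: [-0.5, -0.0, -0.3]
opening: 0.514
grasp_force: 61.1
```

```bash
python3 -m pendant '[[0,0,-0.004,0,0,0],[0,0,-0.004,0,0,0],[0,0,-0.004,0,0,0],[0,0,0,0,0,0],[0,0,0,0,0,0],[0,0,0,0,0,0],[0,0,0,0,0,0],[0,0,0,0,0,0],[0,0,0,0,0,0],[0,0,0,0,0,0]]'
```

```text
time_s: 28.6
eef_pos: [0.5572, -0.1176, 0.0227]
eef_rot: [0.0, 0.051, 0.999, -0.0]
wrist_force: [-1.2, -0.6, 0.8]
opening: 0.514
grasp_force: 61.4
```

```bash
python3 -m pendant '[[0,0,-0.003,0,0,0],[0,0,-0.002,0,0,0],[0,0,0,0,0,0],[0,0,0,0,0,0],[0,0,0,0,0,0],[0,0,0,0,0,0],[0,0,0,0,0,0],[0,0,0,0,0,0],[0,0,0,0,0,0],[0,0,0,0,0,0]]'
```

```text
time_s: 29.85
eef_pos: [0.5573, -0.1176, 0.0226]
eef_rot: [0.0, 0.051, 0.999, -0.0]
wrist_force: [-3.8, 1.4, 9.0]
opening: 0.519
grasp_force: 62.5
```

Contact with 9 N at the expected height. Releasing, rising and moving clear.

```bash
python3 -m pendant '[[0,0,0,0,0,0],[0,0,0,0,0,0],[0,0,0,0,0,0],[0,0,0,0,0,0],[0,0,0,0,0,0],[0,0,0.025,0,0,0],[0,0,0.05,0,0,0],[0,0,0.1,0,0,0],[0,0,0.15,0,0,0],[0,0,0.15,0,0,0]]' 0.5
python3 -m pendant '[[0,0.1,0.1,0,0,0],[0,0.1,0.1,0,0,0],[0,0.15,0,0,0,0],[0,0.15,0,0,0,0],[0,0.15,0,0,0,0],[0,0.15,0,0,0,0],[0,0.1,0,0,0,0],[0,0,0,0,0,0],[0,0,0,0,0,0],[0,0,0,0,0,0]]'
python3 - <<'E'
from bench import camera
from h import *
from fit import cyl
s=camera("side")
Q=proj(s,cyl(.025,.044,.056)+[.5577,-.1176,0]);print(Q.min(0).round(1),Q.max(0).round(1))
w=s["color"].max(2)[228:282,334:382];print(334)
for i,r in enumerate(w): print(228+i,''.join(" .:-=+*#%@"[int(x)*10//256] for x in r))
E
```

```text
time_s: 31.1
eef_pos: [0.5573, -0.1176, 0.1183]
eef_rot: [0.0, 0.051, 0.999, -0.0]
wrist_force: [0.5, 0.0, -0.3]
opening: 0.749
grasp_force: 0.0
time_s: 32.35
eef_pos: [0.5573, 0.0615, 0.1567]
eef_rot: [-0.0, 0.052, 0.999, -0.0]
wrist_force: [-0.5, 0.9, -0.0]
opening: 0.749
grasp_force: 0.0
[344.7 239.3] [372.4 262.2]
334
228 ::::::::::::::::::::::::::::::::::::::::::::::::
229 ::::::::::::::::::::::::::::::::::::::::::::::::
230 ::::::::::::::::::::::::::::::::::::::::::::::::
231 ::::::::::::::::::::::::::::::::::::::::::::::::
232 ::::::::::::::::::::::::::::::::::::::::::::::::
233 ::::::::::::::::::::::::::::::::::::::::::::::::
234 :::::::::::::::::::::::::::::==-::::::::::::::::
235 ::::::::::::::::::::::::::::=##=::::::::::::::::
236 :::::::::::::::::::::::::::-*%%+::::::::::::::::
237 :::::::::::::::::::::::::::-*%#+-:::::::::::::::
238 :::::::::::::::::::::::::::-*#*+-:::::::::::::::
239 ::::::::::::::::::::::--:::=+**=::::::::::::::::
240 :::::::::::::::::-=+**##**+*##+=::::::::::::::::
241 :::::-=-:::::::=*#@@@@@@@@@@@@#=::::::::::::::::
242 ::::-+#+-::::-+@@@@@@@@@@@@@@@
[... 1385 characters left out ...]
@@@@#*++*@@
269 @@@@@@@@@@%###%%%#***+*%@@@%###**+++#@@@%**++%@@
270 @@@@@@@@@@@%##%%##**+++#%%####***++#@@@%#*++#@@@
271 @@@@@@@@@@@%##%%##**++*#######***+*@@@@***+*@@@@
272 @@@%*#@@@@@@%%%%##**++*#######**+*%@@@%++*+*@@@@
273 @@@#+*@@@@@@@@%%#***++*######***#@@@@@@#++=*@@@@
274 @@@%##@@@@@@@@@%#***++*#####***#@@@@@@@@%##@@@@@
275 #@@@@@@@@@@@@@@@%***++*######%@@@@@@@@@@@@@@@@@@
276 +%@@@@@@@@@@@@@@@#*+++#%%%%%@@@@@@@@@@@@@@@@@@@@
277 -*@@@@@@@@@@@@@@@#*++*%@@@@@@@@@@@@@@@@@@@@@@@@@
278 :=#@@@@@@@@@@@@%***+*@@@@@@@@@@@@@@@@@@@@@@@@@@@
279 :-=#@@@@@@@@@@@#+**+#@@@@@@@@@@@@@@@@@@@@@@@@@@@
280 ::-+%@@@@@@@@@@#++++*@@@@@@@@@@@@@@@@@@@@@@@@@@@
281 :::-+%@@@@@@@@@%*+++#@@@@@@@@@@@@@@@@@@@@@@@@@%#
```

The ring sits level where the finished stack predicts it (u 344–373, top at 240). Handing in.

```bash
python3 -c "
from bench import ctrl;print(ctrl.hand_in())"
```

```text
the job is handed in; nothing more can be done
None
```

The lens blank and then the retaining ring were lowered gently onto the spacer between the posts and released, and I handed the job in at about 32 s with the arm clear; camera checks showed both seated as expected, but the hand-in gave no verdict.

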